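# Check the stop of a hand-lever air valve

## Task

Check that the lever of the long-lever air valve stops short of its bar: with the outside of your fingers press the long, ball-ended lever in to its stop and hold it there a moment, let it spring right back out, then press it in to its stop again and finish while still holding it there. Only push on the lever's outer face, without forcing it: do not pinch it, reach behind it or touch the bar. Leave the short-lever valve and everything else on the bench alone.

Things in the scene. Friction and masses are not known exactly. Their poses are not given: they have to be found in the camera images.
- long: the long-lever valve, fixed to the table: aluminium foot plate 100 (x) x 185 (y) x 12 mm, grey valve block with a small round gauge (top 134 mm above the table) at its +y end. Origin: centre of the plate's underside, on the table. A bar and a lever leave the block side by side towards the valve's -y, both centred 75 mm above the table; the lever lies on the valve's -x side and is pressed towards +x.
- long_lever (a joint): long lever angle in rad: 0 = sprung out, 0.34 = pressed in on its hard stop; anticlockwise from above about the vertical pivot. At 0 it runs from the pivot along the valve's -y, swung 0.40 rad out (to -x); at the stop 0.06 rad out, about 20 mm clear of the bar. Spring: at 110 mm from the pivot 2 N to start, 5 N at the stop, then solid; 15 N is plenty, over 45 N is forcing it.
- long_pivot (a point): pivot axis of the long lever at the lever's mid-height, 75 mm above the table; in the valve's frame at (-20, 60, 75) mm
- long_tip (a point): centre line of the long lever at its free end, the middle of its 22 mm ball end, 140 mm from the pivot; moves with the lever
- long_face: outer half of the long lever, the face to press: flat aluminium strip, 18 mm tall (66 to 84 mm above the table), from near the pivot to the ball end; its outer face is 6 mm outside the lever's centre line. Its origin is the pivot; its -y axis runs along the lever to the tip and its +x axis is the way it is pressed. There is free room for fingers under the lever down to the foot plate (12 mm above the table).
- long_back: inner half of the long lever, the face towards the bar, 6 mm inside the centre line; not to be touched (contact over 1 N means it was pinched or pulled from behind). Same origin and axes as long_face.
- long_bar: the fixed round steel bar of the long-lever valve, 18 mm thick, 75 mm above the table, along the valve's y at x = 8 mm, from y = 50 to -85 mm, with a thin support post near its free end; not to be touched. Its origin and axes are those of long.
- short: the other valve, of the same build, but its lever is only 85 mm long and has no ball end; fixed; to be left alone
- short_lever (a joint): angle of the short lever in rad, 0 = at rest; must stay there
- dropper: bystander, loose: white dropper bottle, 34 mm across, 85 mm tall; origin at its underside's centre; leave it where it is (25 mm at most)
- tiprack: bystander, loose: white pipette-tip rack with a pink insert, 85 x 120 x 54 mm; origin at its underside's centre; leave it where it is (25 mm at most)
- post: bystander, loose: short steel post standing upright, 25 mm across, 75 mm tall; origin at its underside's centre; leave it where it is (25 mm at most)
- driver: bystander, loose: screwdriver, 170 mm long, lying flat along its x axis; leave it where it is (25 mm at most)
- meter: bystander, loose: red hand-held meter lying flat, 150 x 85 x 35 mm; origin at its underside's centre; leave it where it is (25 mm at most)
- jar: bystander, loose: amber jar with black cap, 60 mm across, 85 mm tall; origin at its underside's centre; leave it where it is (25 mm at most)
- lenstube: bystander, loose: black lens tube ring lying flat, 51 mm across, 22 mm high; origin at its underside's centre; leave it where it is (25 mm at most)
Things that resemble listed ones, but are neither listed nor needed, are in the scene too. Leave any turquoise look-alike of the long alone.

How it is judged:
On the way, in this order (a step that is already met when the one before it is completed fails the run):
1. the long lever is pressed in to its stop by the fingers (value of joint long_lever above 0.31 rad and contact force between the fingers and long_face above 1 N), for 0.3 s.
2. the long lever is let go and has sprung right back out (value of joint long_lever below 0.03 rad and contact force between the fingers and long_face below 1 N), for 0.2 s.
3. the long lever is pressed in to its stop again (all of step 1), for 0.3 s.
At the end, for the whole second after the job is handed in: After one full press and release, the fingers hold the long lever against its stop (over 0.31 of 0.34 rad, with over 1 N on its outer face); the bar and the lever's inner face are untouched, the short lever is at rest (under 0.05 rad) and no loose thing has been moved by more than 25 mm (all of step 3 and value of joint short_lever below 0.05 rad and contact force between anything else and long_bar below 1 N and contact force between anything else and long_back below 1 N and distance of each of dropper, tiprack, post, driver, meter, jar, lenstube from where it was at the start of the episode below 0.025 m); the arm keeps its last pose, push and grip.
It fails at once if the long valve's bar or the inner face of its lever is touched (over 1 N): pinched, squeezed or pulled (contact force between any of the fingers, the arm and long_bar above 1 N or contact force between the fingers and long_back above 1 N).
It fails at once if the lever is forced (over 45 N) (contact force between the fingers and long_face above 45 N).
It fails at once if the short lever is pressed (value of joint short_lever above 0.05 rad).
It fails at once if a loose thing on the bench is moved, knocked over or lifted (over 25 mm) (distance of any of dropper, tiprack, post, driver, meter, jar, lenstube from where it was at the start of the episode above 0.025 m).
It also fails if it takes over 37 s, if anything falls off the work surface, if the arm or the gripper's body presses on something with over 40 N, if the wrist force passes 120 N, or if a joint passes its speed limit or range.

## Robot

A 6-joint arm with a two-finger parallel gripper is mounted at the origin on the work surface. World frame = base frame: x ahead of the robot, y to its left, z up, the work surface at z = 0. Lengths are in m, angles in rad, forces in N, time in s.
With the tool pointing down it reaches from about 0.3 to 0.875 m from the base axis. Payload 6.4 kg.
Tool frame: the origin (TCP) lies between the finger pads; the fingertips stand 25 mm ahead of it and the grasp point (between the pads) lies 6 mm ahead of it; z points along the fingers, x is the direction in which the jaws open and shut, and the axes are right-handed (so a half turn about z gives the same grasp; the last joint's range is limited). The gripper opens to 88 mm and grips with 3 to 60 N. Pads are 18 mm wide; open, the fingers measure 123 mm over their backs; the gripper's body (75 mm by 187 mm) begins 45 mm behind the grasp point.
Start: joints at [-1.308, 0.181, 1.607, -0, 1.354, -0.206], TCP at [0.26, -0.513, 0.264] pointing down, gripper open.
Joint ranges: [-2.99, 2.99], [-0.89, 2.07], [0.3, 2.58], [-1.14, 4.28], [0, 2.63], [-3.12, 3.12]. Speed limits (rad/s): [2.57, 2.57, 3.01, 3.14, 3.14, 3.14].

## Interface

Orientations are given as a unit quaternion [w, x, y, z].
In Python, from rig import env gives the robot as it stands. The module is installed in compiled form; this text tells all that it offers. Calls block until the motion is done:
- env.move_to(position, orientation): joint-space move of the TCP to a pose.
- env.movel(position, speed=0.15, orientation=None, f_stop=None): straight line of the TCP; orientation=None keeps the orientation; speed is the mean speed in m/s. With f_stop (N) it stops when the force on the tool has changed by that much, and returns True; else False.
- env.goto_joints(angles): joint-space move.
- env.gripper_to(opening, force=None): finger opening in m; force is the grip in N (None keeps the last); returns when the fingers have stopped.
- env.wait(seconds).
- env.inverse_kinematics(position, orientation): joint angles nearest the present ones, or None.
- env.read_state(): the state.
- env.snapshot(name): name is "scene" or "top"; returns a dict with "frame" (480x640x3 uint8, red, green, blue), "range_z" (480x640 float32, m along the optical axis (not along the pixel's ray), 0 where there is no reading), "fx", "fy", "cx", "cy" (pixels), "dist_coeffs" ([k1, k2, p1, p2, k3] as OpenCV has them; the pictures are not rectified), "eye" and "attitude" of the camera in the world. Camera axes: x right, y down, z forward; pixel columns grow to the right and rows downward; lengths in m; the calibration is good to about 2 mm. A picture is of the moment at which its call begins.
A pose or a line that the arm cannot do raises env.IKError and nothing moves.
- env.finish_job(): hands the job in, once; it reports no verdict.
The state is a dict: "clock": time; "joints": joint angles; "qd": joint speeds; "tau": joint torques, N m; "tool_pos": TCP position; "ee_rot": TCP orientation; "contact_force": force on the tool from outside, world axes, zero at the start; "wrist_torque": the same for the moment, N m; "width": finger opening in m.
Only numpy, scipy, OpenCV 4.12 (cv2) and the standard library are available. Lean on these libraries where they do the work, as an engineer would, in place of code of your own. Each camera call takes 0.05 s, during which the arm holds its last target.

## Working session

There is one attempt and no reset: what is moved stays moved. The work goes in short steps, each a Python script; the robot and the scene stay as the last script left them, time stands still between calls to the robot, and variables do not carry over. Pictures are saved under pics/ and viewed, and the job is handed in when it is done.

```bash
mkdir -p pics
python3 - <<'E'
from rig import env
import cv2,numpy as np,pickle
for n in ("scene","top"):
    s=env.snapshot(n); cv2.imwrite(f"pics/{n}0.png",s["frame"][:,:,::-1]); pickle.dump(s,open(f"{n}0.pkl","wb"))
    print(n,s["fx"],s["fy"],s["cx"],s["cy"],s["dist_coeffs"],s["eye"],s["attitude"])
st=env.read_state();print(st)
E
```

```text
scene 514.874155311065 514.874155311065 320.0043373622984 237.20333326167747 [0.04647095 0.         0.         0.         0.        ] [ 1.25056424 -0.74005163  0.75386068] [-0.43051292  0.8291679   0.31324694 -0.17033957]
top 536.711325569741 536.711325569741 311.26405260553287 246.89893726557824 [-0.01765928  0.          0.          0.          0.        ] [ 0.4890681  -0.01586647  1.37313585] [ 0.02330128 -0.69995218  0.71334725 -0.02568473]
{'clock': 0.1, 'joints': array([-1.30829703e+00,  1.81484941e-01,  1.60786482e+00, -3.86496476e-05,
        1.35378303e+00, -2.06278582e-01]), 'qd': array([ 0.000121  , -0.00187925, -0.00247772, -0.00081527,  0.00138637,
        0.00042102]), 'tau': array([ 7.84522072e-04, -4.34818590e+01, -3.42695010e+01,  7.03765964e-02,
        3.39432887e-02, -4.89614297e-05]), 'tool_pos': array([ 0.25968722, -0.51254276,  0.26291083]), 'ee_rot': array([-5.15290958e-04,  8.51998512e-01, -5.23543639e-01, -5.72573698e-04]), 'contact_force': array([-0.16195087,  0.59192037,  0.61810242]), 'wrist_torque': array([ 0.05475427,  0.0467726 , -0.05122432]), 'width': 0.08822062420989475}
```

View pics/scene0.png

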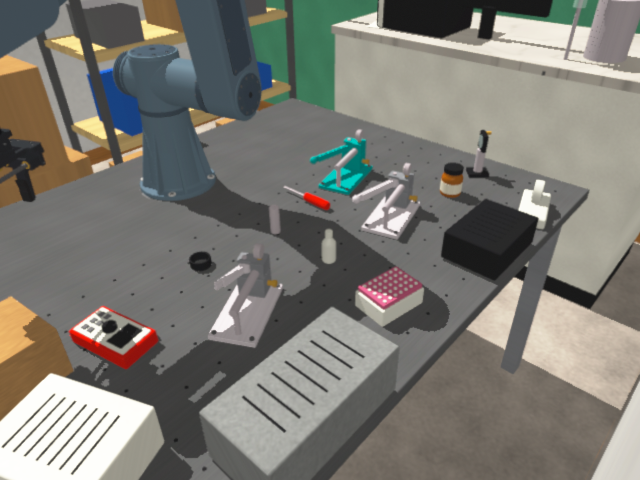

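View pics/top0.png

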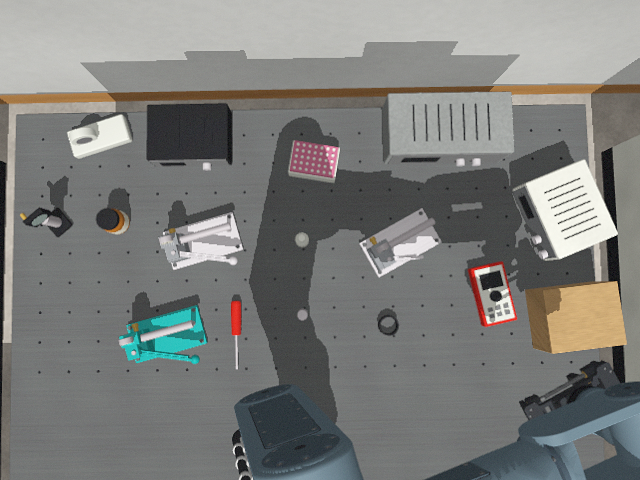

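The top view shows two grey valves, at about (200,240) and (400,243), and the turquoise decoy at (165,335). I'll zoom in to see which grey one has the ball end.

Run:
```python
import cv2,numpy as np
t=cv2.imread("pics/top0.png");s=cv2.imread("pics/scene0.png")
a=cv2.resize(t[195:285,145:265],(800,600),interpolation=cv2.INTER_CUBIC)
cv2.imwrite("pics/zl.png",a)
b=cv2.resize(t[195:285,345:465],(400,300),interpolation=cv2.INTER_CUBIC)
c=cv2.resize(s[155:245,340:460],(400,300),interpolation=cv2.INTER_CUBIC)
d=cv2.resize(s[235:355,200:300],(400,300),interpolation=cv2.INTER_CUBIC)
cv2.imwrite("pics/zs.png",np.vstack([np.hstack([b,c]),np.hstack([d,d])]))
```

```text
(no output)
```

View pics/zl.png

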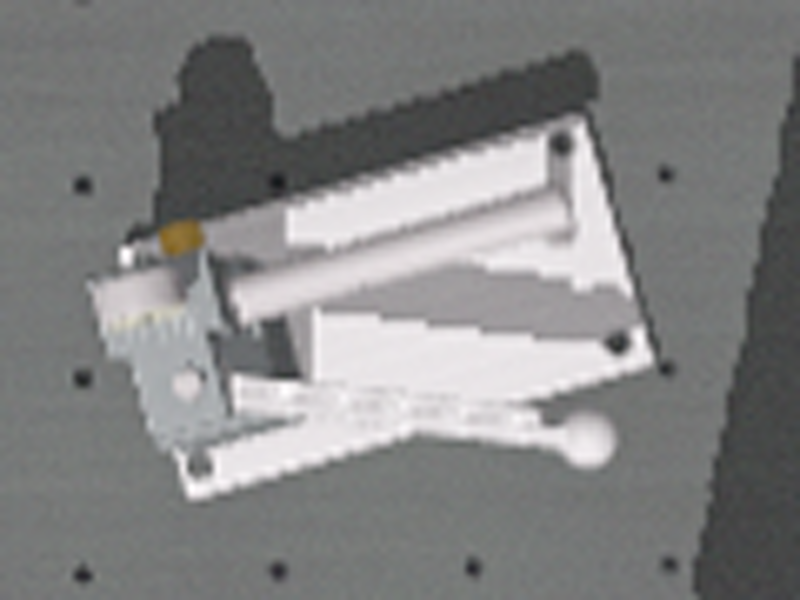

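View pics/zs.png

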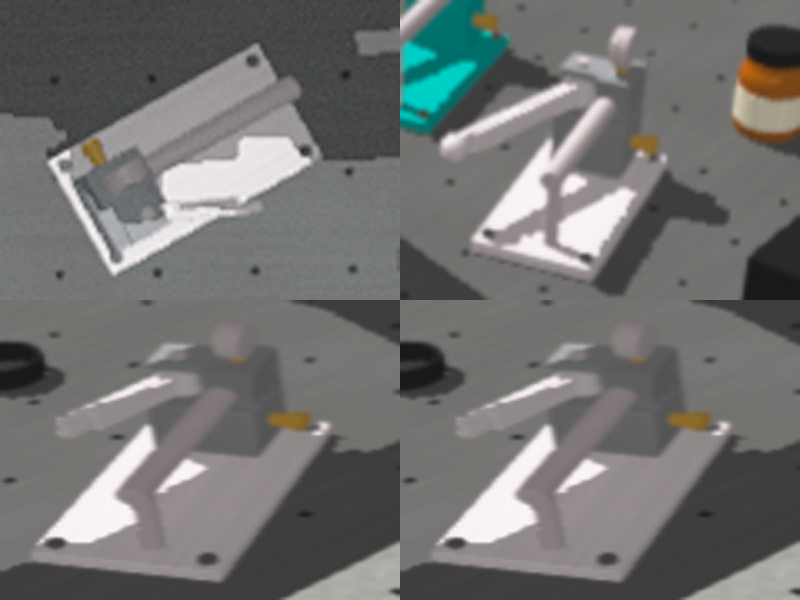

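The long valve is the one at (200,240): its ball is at about (232.5,260.5), and the plate corners are clear. The valve at (400,243) is the short one. Next I'll measure positions.

```bash
cat > h.py <<'E'
import cv2,numpy as np,pickle
from scipy.spatial.transform import Rotation as R
def ray(s,u,v):
    K=np.array([[s["fx"],0,s["cx"]],[0,s["fy"],s["cy"]],[0,0,1]])
    p=cv2.undistortPoints(np.array([[[u,v]]],float),K,np.array(s["dist_coeffs"]))[0,0]
    q=s["attitude"]; d=R.from_quat([q[1],q[2],q[3],q[0]]).apply([p[0],p[1],1]); return np.array(s["eye"]),d
def onz(s,u,v,z):
    e,d=ray(s,u,v); return e+d*(z-e[2])/d[2]
E
python3 - <<'E'
from h import *
s=pickle.load(open("top0.pkl","rb")); c=pickle.load(open("scene0.pkl","rb"))
z=lambda x,y:(145+x/6.667-.5,195+y/6.667-.5)
cs=[onz(s,*z(*p),.012) for p in [(583,115),(655,368),(190,497),(122,245)]]
for p in cs: print(p)
print([np.linalg.norm(cs[i]-cs[(i+1)%4]) for i in range(4)])
cc=np.mean(cs,0)
# valve -y direction: from block end to free end ; corners 0,1 free end ; 2,3 block end
yd=-((cs[0]+cs[1])-(cs[2]+cs[3]))/2; yaw=np.arctan2(yd[1],yd[0])-np.pi/2
xd=(cs[0]-cs[1]+cs[3]-cs[2]); print("yaw",yaw, np.arctan2(xd[1],xd[0]),cc)
ball=onz(s,*z(587,439),.075); print("ball",ball)
Rz=R.from_euler('z',yaw); piv=cc*[1,1,0]+Rz.apply([-.02,.06,.075])
tip=piv+Rz.apply(R.from_euler('z',-.40).apply([0,-.14,0])); print("piv",piv,"tip pred",tip)
print("scene ball", onz(c,340+452/400*120*1-0-400/400*120,155+148*.3,.075))
for n,u,v,h in [("driver tip",237,368,.01),("driver butt",236,302,.02),("dropper",302,240,.08),("turq tip",195,360,.075),("post",302,315,.07),("jar",111,220,.08)]: print(n,onz(s,u,v,h))
E
```

```text
[0.67727684 0.17946795 0.012     ]
[0.5796429  0.15286203 0.012     ]
[0.53380433 0.33032179 0.012     ]
[0.6306041  0.35623949 0.012     ]
[np.float64(0.10119418140596936), np.float64(0.18328431818484264), np.float64(0.10020939208924509), np.float64(0.18282921339186975)]
yaw 0.25545497083364355 0.26383888090015534 [0.60533204 0.25472282 0.012     ]
ball [0.55008893 0.17000598 0.075     ]
piv [0.57081994 0.30772201 0.075     ] tip pred [0.55065403 0.16918199 0.075     ]
scene ball [0.55038113 0.1683338  0.075     ]
driver tip [0.28264598 0.17071501 0.01      ]
driver butt [0.44789654 0.17017476 0.02      ]
dropper [0.59590466 0.00098765 0.08      ]
turq tip [0.31322287 0.26211493 0.075     ]
post [0.4151781  0.00436601 0.07      ]
jar [0.65337274 0.46367983 0.08      ]
```

```bash
cat >> h.py <<'E'
YAW=.258; PIV=np.array([.5708,.3077,.075])
def quat(th):
    q=(R.from_euler('z',th)*R.from_euler('x',np.pi)).as_quat(); return np.array([q[3],q[0],q[1],q[2]])
TH=YAW-.06; Z=.078; r=.108; off=.006+.0175
FIN=PIV+R.from_euler('z',TH).apply([-off,-r,0]); FIN[2]=Z
DIR=R.from_euler('z',YAW-.23).apply([1,0,0])
PRE=FIN-DIR*.070
E
python3 - <<'E'
from h import *; from rig import env
print(FIN,PRE)
for t in (TH,TH-np.pi,TH+np.pi): print(t,env.inverse_kinematics(PRE,quat(t)))
env.gripper_to(0.0,40)
env.move_to(PRE+[0,0,.17],quat(TH))
env.movel(PRE,speed=.12)
st=env.read_state();print(st["clock"],st["tool_pos"],st["contact_force"],st["width"])
for n in ("scene","top"):
    s=env.snapshot(n); cv2.imwrite(f"pics/{n}1.png",s["frame"][:,:,::-1])
s=cv2.imread("pics/scene1.png")[130:270,280:460];t=cv2.imread("pics/top1.png")[190:310,145:305]
cv2.imwrite("pics/p1.png",np.vstack([cv2.resize(s,(400,300)),cv2.resize(t,(400,300))]))
E
```

```text
[0.56900369 0.19718745 0.078     ] [0.49903113 0.19522771 0.078     ]
0.198 [ 1.51265085e-01  3.42144874e-01  1.83038518e+00 -4.44089210e-16
  9.69062605e-01 -4.67349147e-02]
-2.943592653589793 [0.15126509 0.34214487 1.83038518 0.         0.9690626  3.09485774]
3.339592653589793 [0.15126509 0.34214487 1.83038518 0.         0.9690626  3.09485774]
5.6083 [0.4996135  0.19532953 0.07874203] [-0.59050358 -0.26096816  1.16503572] -8.34726757769766e-05
```

View pics/p1.png

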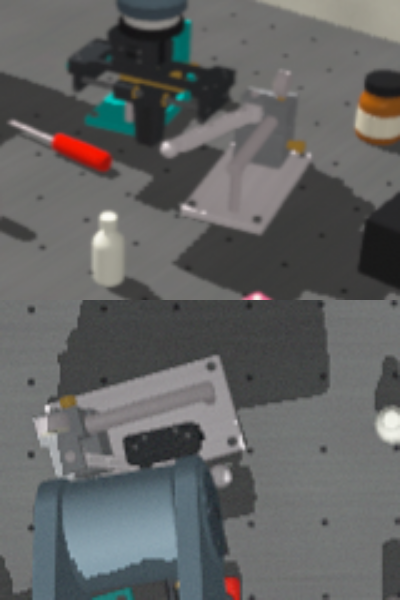

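The closed fingers are about 25 mm outside the lever, and the gripper body is above the bar without touching it. Now the first press, stopping on force.

Run:
```python
from h import *; from rig import env
print(env.movel(FIN-DIR*.012,speed=.05,f_stop=12))
st=env.read_state();print(st["clock"],st["tool_pos"],st["contact_force"])
print(env.movel(FIN+DIR*.008,speed=.015,f_stop=12))
st=env.read_state();print(st["clock"],st["tool_pos"]-FIN,st["contact_force"],st["qd"])
env.wait(.4)
st=env.read_state();print(st["clock"],st["tool_pos"]-FIN,st["contact_force"],st["width"])
for n in ("scene","top"):
    s=env.snapshot(n); cv2.imwrite(f"pics/{n}2.png",s["frame"][:,:,::-1])
s=cv2.imread("pics/scene2.png")[130:270,280:460];t=cv2.imread("pics/top2.png")[190:310,145:305]
cv2.imwrite("pics/p2.png",np.hstack([cv2.resize(s,(400,300)),cv2.resize(t,(400,300))]))
```

```text
False
7.0167 [0.55645142 0.1968079  0.07771605] [-4.21181368 -2.92141266 -1.54103993]
True
8.0417 [ 0.00161651  0.00062853 -0.00089958] [-5.05273132 -0.81301466  4.99937475] [ 0.0012347   0.00101479  0.00939287 -0.00271299 -0.00170903  0.00041708]
8.4417 [ 0.00139247  0.00060743 -0.00103098] [-4.67859074 -1.30433436  4.35340963] 0.0005356870985812747
```

View pics/p2.png

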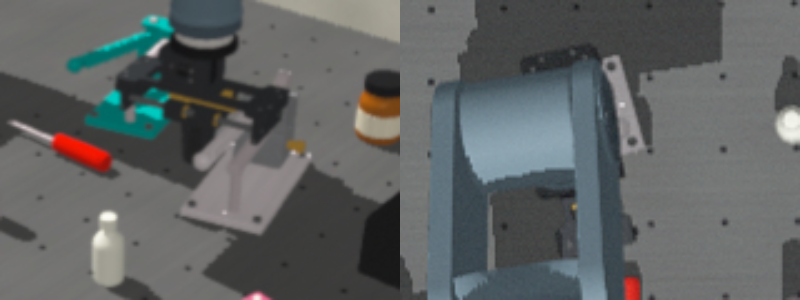

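The lever is at or just before its stop, but the force is only about 5 N, so the contact isn't firm yet. I'll push on in small steps until the force rises clearly.

Run:
```python
from h import *; from rig import env
st=env.read_state(); p=st["tool_pos"].copy(); p[2]=Z-.001
for i in range(8):
    p=p+DIR*.001
    env.movel(p,speed=.015); env.wait(.1)
    fs=[]
    for k in range(3): fs.append(env.read_state()["contact_force"]); env.wait(.03)
    f=np.mean(fs,0); st=env.read_state(); print(round(st["clock"],2),p-FIN,(st["tool_pos"]-FIN).round(4),f.round(1),(f@DIR).round(1))
    if f@DIR<-11: break
env.wait(.5)
st=env.read_state();print(st["clock"],st["tool_pos"]-FIN,st["contact_force"],st["width"])
s=env.snapshot("scene"); cv2.imwrite("pics/scene3.png",s["frame"][:,:,::-1])
cv2.imwrite("pics/p3.png",cv2.resize(s["frame"][130:270,280:460,::-1],(800,600)))
```

```text
9.08 [ 0.00236003  0.00062397 -0.001     ] [ 0.0023  0.0007 -0.0008] [-5.9 -1.4  1.2] -5.9
9.53 [ 0.00335964  0.00065196 -0.001     ] [ 0.0025  0.0008 -0.0009] [-9.2 -1.   3.4] -9.2
9.98 [ 0.00435925  0.00067996 -0.001     ] [ 0.0027  0.0008 -0.0009] [-12.6  -1.6   5.6] -12.6
10.4833 [ 0.00273481  0.00077816 -0.00093914] [-13.14088786  -1.90682468   6.70304291] 0.00040443421526573304
```

View pics/p3.png

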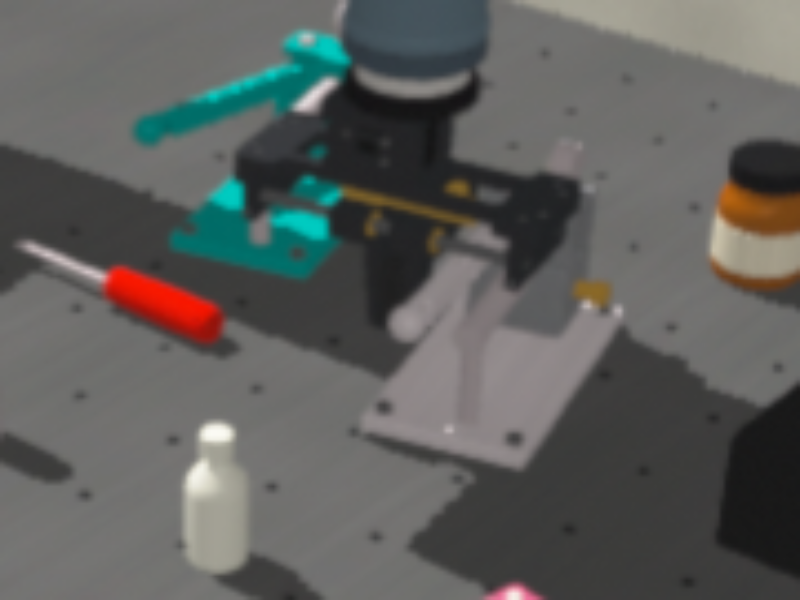

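The force now rises steeply with almost no motion (TCP +0.2 mm, −12.6 N), within 3 mm of where I predicted the stop. The lever is on its stop and the bar is clear. Now I'll release it, check, and press again.

Run:
```python
from h import *; from rig import env
env.movel(PRE,speed=.06); env.wait(.5)
st=env.read_state();print(st["clock"],st["tool_pos"],st["contact_force"])
s=env.snapshot("scene"); cv2.imwrite("pics/scene4.png",s["frame"][:,:,::-1])
cv2.imwrite("pics/p4.png",cv2.resize(s["frame"][130:270,280:460,::-1],(800,600)))
```

```text
12.425 [0.49901751 0.19522487 0.07796168] [ 0.12788858  0.71620331 -0.11482152]
```

View pics/p4.png

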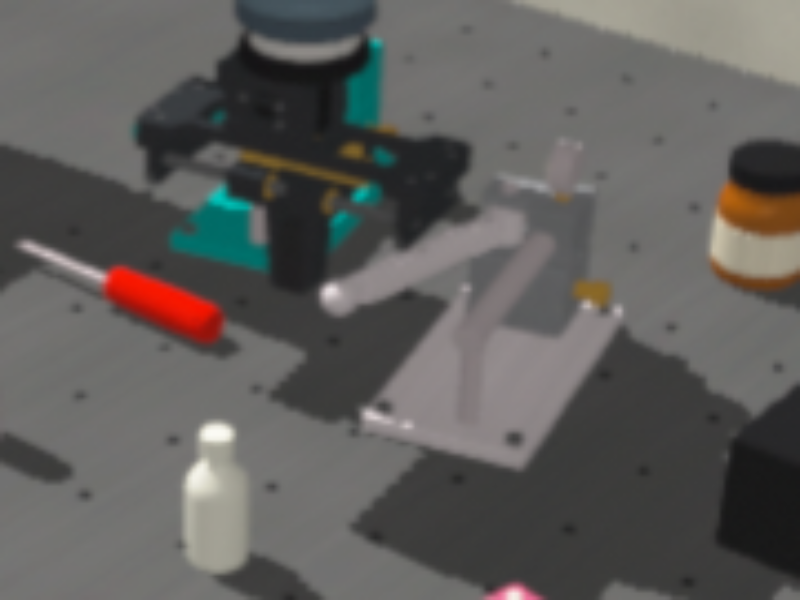

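The lever has sprung fully out: its ball is at about (355.4,199.3) in the full image, the same as at the start. Now the second press.

Run:
```python
from h import *; from rig import env
env.movel(FIN-DIR*.012,speed=.05)
env.movel(FIN+[.0015,.0006,-.001],speed=.02)
p=FIN+[.0024,.0006,-.001]
for i in range(5):
    env.movel(p,speed=.015); env.wait(.1)
    fs=[]
    for k in range(3): fs.append(env.read_state()["contact_force"]); env.wait(.03)
    f=np.mean(fs,0); st=env.read_state(); print(round(st["clock"],2),(st["tool_pos"]-FIN).round(4),f.round(1))
    if f@DIR<-11: break
    p=p+DIR*.001
env.wait(.6)
st=env.read_state();print(st["clock"],st["tool_pos"]-FIN,st["contact_force"])
for n in ("scene","top"):
    s=env.snapshot(n); cv2.imwrite(f"pics/{n}5.png",s["frame"][:,:,::-1])
```

```text
15.06 [ 0.0022  0.0009 -0.0006] [-5.8 -2.1  4.1]
15.51 [ 0.0025  0.0009 -0.0007] [-8.9 -2.6  5.7]
15.96 [ 0.0027  0.0009 -0.0007] [-11.9  -3.    8.4]
16.5583 [ 0.00272815  0.00094122 -0.00070393] [-12.53673913  -2.6010418    8.67380919]
```

View pics/scene5.png

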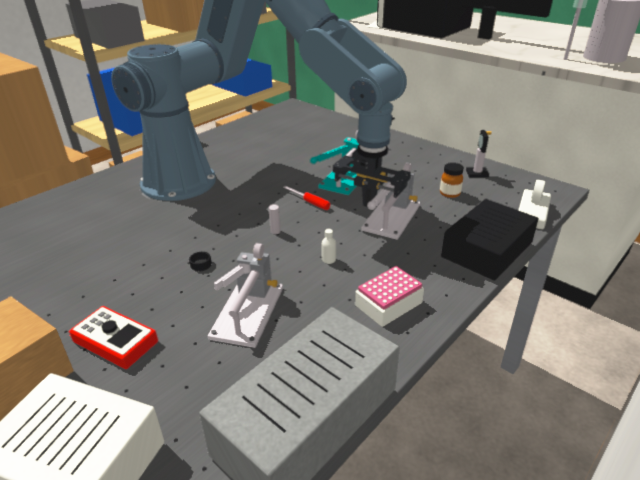

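The second press matches the first: the lever is on its stop at about 12.5 N. In the scene picture every other object is where it started, with the dropper at (329,247), the driver at (307,197) and the short lever at (235,275).

```bash
python3 -c "
from rig import env
env.finish_job(); print(env.read_state()['clock'])"
```

```text
the job is handed in; nothing more can be done
the job is handed in; nothing more can be done
```

I pressed the long lever to its stop with the outside of the closed fingers and held it. I then let it spring back out, pressed it in again and handed the job in while still holding it there. The clock read about 16.6 s at the last check, against the 37 s limit.

- **At the stop:** on both presses the force rose to about 13 N while the arm moved only about 0.2 mm per 1 mm commanded. This was within 3 mm of where I had predicted the stop. The lever angle itself can't be read directly.
- **Released:** the picture between presses showed the ball end back at its starting pixel, with no force on the tool.
- **Surroundings:** in the last scene picture the short lever and the loose objects looked unmoved. I judged that by eye, and the gripper body stayed above the bar.
- **What disagreed:**
  - The first press's force stop tripped early, with only about 5 N left once it settled, so I finished that press in 1 mm steps.
  - An upward force of 6–9 N also showed while pressing. I took it for friction of the fingers on the lever and did not check further.

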